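Set the fill-line gauge to the red stop

TASK

Set the fill-line gauge on the bench for the red-capped tubes: with the fingertips, press down the yellow pad in the middle of its sliding cursor to free the brake and, keeping it pressed, push the cursor along the rail right up against the red stop. Then let the pad spring back up so that the cursor stays there. Grasp and lift nothing, and leave the tube in the gauge and everything else on the bench where it is.

Things in the scene. Friction and masses are not known exactly. Their poses are not given: they have to be found in the camera images.
- gauge: fill-line gauge screwed to the bench: white base plate 150 x 420 x 10 mm with a straight aluminium rail, 36 mm wide and 400 mm long, whose top is 32 mm above the bench. Origin on the bench under the middle of the rail; its y axis runs along the rail, z up; on the +x side of the rail, parallel to it, is a shallow trough holding a tube.
- cursor (a joint): centre of the cursor along the gauge's +y from mid-rail, m (-0.125 to 0.125). Grey saddle, 88 mm along the rail x 60 mm, deck 42 mm above the bench, a black wall 12 mm thick at each end rising to 64 mm, 64 mm apart inside, the yellow pad between them; a thin steel pointer over the trough. Resists about 20 N with the brake on, 2 N with it off; pressing fingertips drag it or push an end wall.
- brake (a joint): how far the yellow pad is pressed down, m: about 0 when up (brake on), 0.008 when fully down. A spring pushes it up: the first 4 mm take up to about 4.5 N and ease the brake, from about 4 mm on it is off, and the rest takes hardly more force until the pad meets its end stop at 8 mm. The brake comes on again when the pad rises.
- pad_top (a point): centre of the top of the yellow pad, 44 mm (across the rail) x 56 mm (along it), in the middle of the cursor; 54 mm above the bench when up, 46 mm when fully pressed. It moves with the pad.
- red_stop_top (a point): centre of the top of the red stop block clamped across the rail, 58 mm above the bench; 24 mm long along the rail, 60 mm wide, with a dark knob 16 mm wide and 8 mm high on top. It cannot move. With the cursor against it, this point is 56 mm along the rail from the centre of the pad. It may be at either end of the rail.
- blue_stop_top (a point): the same on the blue stop, at the other end of the rail; not the one wanted.
- tube: loose red-capped blood tube, 103 mm long, 17 mm across its cap, lying in the trough of the gauge; origin under its middle. Leave it.
- bucket: loose black centrifuge bucket, 78 mm across, 113 mm high with the red caps in it, beyond the gauge; origin under its centre. Leave it.
- tip_box: loose blue box with a pale lid, 82 x 122 x 63 mm, beyond the gauge; origin under its centre. Leave it.
- pen: loose black marker pen with a blue cap, 132 mm long, 12 mm thick, lying on the robot's side of the gauge along its own y axis; origin 45 mm from its black end. Leave it.
- reagent: loose bottle with a blue cap, 60 mm across, 120 mm high, to the left; origin under its centre. Leave it.
- jar: loose amber jar with a white cap, 64 mm across, 75 mm high, to the right; origin under its centre. Leave it.
- rack: loose white rack of capped tubes, 100 x 200 mm, 108 mm high, to the right; origin under its centre. Leave it.

How it is judged:
On the way, in this order (a step that is already met when the one before it is completed fails the run):
1. the yellow pad is pressed down while the cursor is still where it started (value of joint brake above 0.004 m and distance of pad_top from where it was at the start of the episode below 0.02 m), for 0.1 s.
2. with the pad pressed, the cursor is up against the red stop (horizontal distance between pad_top and red_stop_top below 0.0595 m and value of joint brake above 0.002 m), for 0.1 s.
At the end, for the whole second after the job is handed in: The cursor rests against the red stop (gap under 3.5 mm) with the yellow pad sprung up again (within 2 mm), and every loose thing is within 30 mm of where it was (horizontal distance between pad_top and red_stop_top below 0.0595 m and value of joint brake below 0.002 m and velocity of joint cursor between -0.005 and 0.005 m/s and distance of each of tube, bucket, tip_box, pen, reagent, jar, rack from where it was at the start of the episode below 0.03 m); the robot touches nothing.
It fails at once if a loose thing is lifted or shifted by more than 30 mm (distance of any of tube, bucket, tip_box, pen, reagent, jar, rack from where it was at the start of the episode above 0.03 m).
It fails at once if a standing thing is knocked over (angle between any of bucket, tip_box, reagent, jar, rack's own z axis and vertical above 0.4 rad).
It also fails if it takes over 32 s, if anything falls off the work surface, if the arm or the gripper's body presses on something with over 40 N, if the wrist force passes 120 N, or if a joint passes its speed limit or range.

ROBOT

A 7-joint arm with a two-finger parallel gripper is mounted at the origin on the work surface. World frame = base frame: x ahead of the robot, y to its left, z up, the work surface at z = 0. Lengths are in m, angles in rad, forces in N, time in s.
With the tool pointing down it reaches from about 0.4 to 0.9 m from the base axis. Payload 5.5 kg.
Tool frame: the origin (TCP) lies midway between the tips of the shut fingers; the grasp point (between the pads) lies 19 mm behind it; z points along the fingers, y is the line along which they close (so a half turn about z gives the same grasp; the last joint's range is limited). The gripper opens to 92 mm and grips with 3 to 60 N. Pads are 19 mm wide; open, the fingers measure 130 mm over their backs; the gripper's body (75 mm by 190 mm) begins 47 mm behind the grasp point.
Start: joints at [-0.993, 0.501, -0.427, 1.55, 0.221, 1.138, -0.21], TCP at [0.201, 0.618, 0.227] pointing down, gripper open.
Joint ranges: [-2.88, 2.88], [-0.31, 2.03], [-1.54, 1.56], [0.2, 2.42], [-1.41, 4.55], [0.19, 2.02], [-2.57, 2.57]. Speed limits (rad/s): [2.57, 2.57, 3.14, 3.14, 3.14, 3.14, 3.14].

INTERFACE

Orientations are given as a unit quaternion [w, x, y, z].
In Python, from plant import sense, snapshot, calibration, hand_in, recognise, cut_out, pinpoint gives the robot as it stands.
- The arm moves only by the tool drive_tool, never from a script. Its argument "series" is a list of rows, each an object of numbers: "tx", "ty", "tz": the shift along the tool's x, y, z in cm; "ax", "ay", "az": the turn, a rotation vector about the tool's x, y, z in degrees; "claw": the closure, from -1 (fully open) to 1 (shut). A call has 1 to 12 rows; each row shifts and turns the commanded pose from where the row before left it, along the tool's axes as they then stand; what a row does not reach is not made up. A row lasts 1/8 s, in which the tool goes at most 62.5 mm and 10.7 degrees, less where a joint would pass 70% of its speed; a pose out of reach is approached as far as the arm can. A call with a gripper value outside its range is refused whole. The fingers move at their own pace and stop on an object; "squeeze" is the grip in N (left out, the last holds). Time passes only in rows, so rows that do not move let the fingers close. It gives the time, the measured TCP pose, the force, the opening and the grip force at its end, in the units of the state.
- sense(): the state, without advancing time (a new reading comes with each control period).
- snapshot(name): name is "scene" or "top" or "wrist"; returns (picture, depth): 480x640x3 uint8, red, green, blue; 480x640 float32, m along the optical axis (not along the pixel's ray), 0 where there is no reading.
- calibration(name): a dict with "vertical_fov" (degrees; the focal length in pixels is half the picture's height over the tangent of half this angle, whatever the lens; pixels are square), "cx", "cy" (the principal point, pixels), "cam_to_world" (4x4, takes a point from camera to world coordinates). Camera axes: x right, y down, z forward; pixel columns grow to the right and rows downward; lengths in m; the calibration is good to about 2 mm. A picture is of the moment at which its call begins: read the wrist's pose just before it. calibration takes no time and is no camera call; for the wrist camera it gives the pose at the moment of the call.
- hand_in(): hands the job in; it is judged then, once.
Trained networks look in the newest picture that a camera, given by its name, has taken for a name from the list of things; names that differ only in an ending like _2 or _b are one class to them, and where a whole thing is asked for, a point or a joint stands for the part that bears it (a point fixed in the world has none). Each returns a list of dicts, best first, with "conf" (0 to 1); they miss things now and then, are a little off and sometimes report something else, mostly with a low value. They report only what shows in the picture. A call takes as long as a camera call.
- recognise(camera, label): "xyz" ([x, y, z] in m, in the coordinates of the camera as it stood for that picture, good to about 4 mm: the middle of the surface that is visible of it).
- cut_out(camera, label): "pixels" (480x640 bool, what is visible of it).
- pinpoint(camera, label): "xyz" ([x, y, z] in m, in the coordinates of the camera as it stood for that picture, good to about 4 mm: a listed point, or the origin of a listed thing).
The state is a dict: "time": time; "joints": joint angles; "qd": joint speeds; "joint_efforts": joint torques, N m; "tcp_pos": TCP position; "tool_rot": TCP orientation; "contact_force": force on the tool from outside, world axes, zero at the start; "ft_torque": the same for the moment, N m; "width": opening from 0.0 (shut) to 1.0 (fully open); "finger_force": force on a finger pad.
Only numpy, scipy, OpenCV 4.12 (cv2) and the standard library are available. Lean on these libraries where they do the work, as an engineer would, in place of code of your own. Each camera call takes 0.05 s, during which the arm holds its last target. There are 200 camera calls.

## Working session

There is one attempt and no reset: what is moved stays moved. The work goes in short steps, Python scripts to look and compute and a tool call to move; the robot and the scene stay as the last step left them, time stands still between calls to the robot, and variables do not carry over. Pictures are saved under pics/ and viewed, at most 10 in all, crops included, and the job is handed in when it is done.

Besides the shell and the picture viewer there is one more tool, called as name(argument=value, ...) on one line, values as JSON. drive_tool: Moves the arm, as the interface text tells. Its arguments: {"type":"object","properties":{"series":{"type":"array","items":{"type":"object","properties":{"tx":{"type":"number"},"ty":{"type":"number"},"tz":{"type":"number"},"ax":{"type":"number"},"ay":{"type":"number"},"az":{"type":"number"},"claw":{"type":"number"}}}},"squeeze":{"type":"number"}},"required":["series"]}

```bash
mkdir -p pics
cat > h.py <<'E'
import numpy as np, cv2
from plant import *
def w(cam,p):
    T=np.array(calibration(cam)["cam_to_world"]); return (T@np.r_[p,1])[:3]
E
python3 - <<'E'
from h import *
s=sense(); print(s["time"],s["tcp_pos"],s["tool_rot"],s["contact_force"],s["width"])
for c in ["scene","top"]:
    im,d=snapshot(c); cv2.imwrite(f"pics/{c}1.png",im[...,::-1])
    for l in ["pad_top","red_stop_top","blue_stop_top","gauge","tube","pen"]:
        r=pinpoint(c,l)
        print(c,l,[(round(q["conf"],2),w(c,q["xyz"]).round(4).tolist()) for q in r[:2]])
E
```

```text
0.0 [0.20109291 0.61737067 0.2256617 ] [-1.82213319e-04  1.56699707e-01  9.87645804e-01 -9.66804013e-04] [-1.07431695 -0.01768804  0.2623714 ] 0.9979739850828333
scene pad_top [(0.84, [0.5075, 0.0526, 0.0539])]
scene red_stop_top [(0.92, [0.5314, 0.2048, 0.0573]), (0.58, [0.6964, 0.147, 0.0017])]
scene blue_stop_top [(0.97, [0.4769, -0.0945, 0.0569]), (0.18, [0.5741, 0.0781, 0.0076])]
scene gauge [(0.77, [0.5017, 0.0544, -0.0014]), (0.33, [0.5726, 0.0774, 0.0102])]
scene tube []
scene pen [(0.56, [0.5706, 0.0762, 0.0057]), (0.45, [0.3973, 0.0302, -0.0025])]
top pad_top [(0.68, [0.503, 0.0531, 0.052])]
top red_stop_top [(0.54, [0.5287, 0.2028, 0.0567])]
top blue_stop_top [(0.7, [0.4744, -0.0973, 0.0581])]
top gauge [(0.71, [0.5025, 0.0584, -0.0006])]
top tube [(0.8, [0.5667, 0.0779, 0.0059])]
top pen [(0.56, [0.3923, 0.0265, -0.001])]
```

View pics/top1.png

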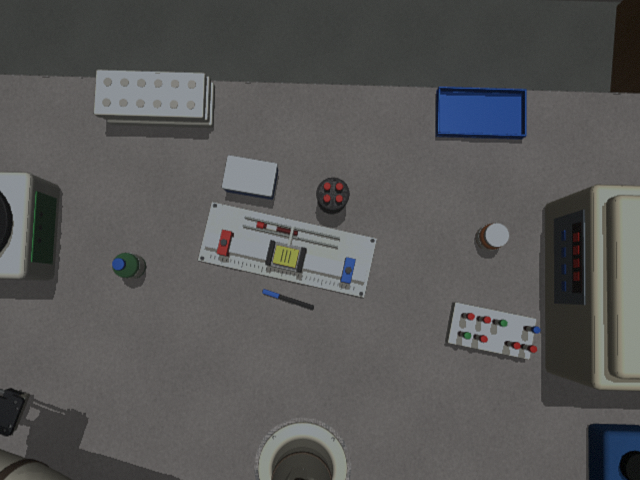

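View pics/scene1.png

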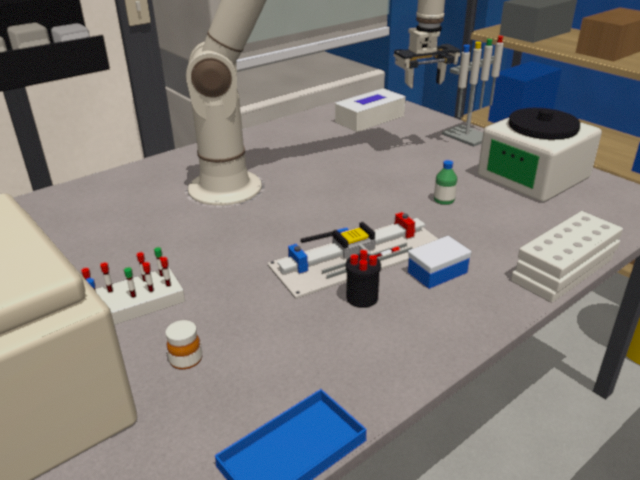

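The two cameras agree. The red stop is at the +y end (top view px 226,242), the pad at (287,257) and the blue stop at (348,270). The rail is about 10.3° off y, and the cursor has about 97 mm to travel. I'll shut the fingers, line the closing axis up with the rail so the body clears the bucket, and approach high.

drive_tool(series=[{"az": -7.7, "claw": 1}, {"tx": -2.5, "ty": -3.1, "claw": 1}, {"tx": -2.5, "ty": -3.1, "claw": 1}, {"tx": -2.5, "ty": -3.1, "claw": 1}, {"tx": -2.5, "ty": -3.1, "claw": 1}, {"tx": -2.5, "ty": -3.1, "claw": 1}, {"tx": -2.5, "ty": -3.1, "claw": 1}, {"tx": -2.5, "ty": -3.1, "claw": 1}, {"tx": -2.5, "ty": -3.1, "claw": 1}, {"tx": -2.5, "ty": -3.1, "claw": 1}, {"tx": -2.5, "ty": -3.1, "claw": 1}, {"tx": -2.5, "ty": -3.1, "claw": 1}], squeeze=10)

```text
validation failed for argument at $.se...
```

drive_tool(series=[{"tx": -2.5, "ty": -3.1, "claw": 1}, {"tx": -2.5, "ty": -3.1, "claw": 1}, {"tx": -2.5, "ty": -3.1, "claw": 1}, {"tx": -2.5, "ty": -3.1, "claw": 1}, {"claw": 1}, {"claw": 1}])

```text
validation failed for argument at $.se...
```

```bash
cat > m.py <<'E'
from h import *
from scipy.spatial.transform import Rotation as R
s=sense(); q=s["tool_rot"]; M=R.from_quat(np.r_[q[1:],q[0]]).as_matrix(); p=np.array(s["tcp_pos"])
print(s["time"],p.round(4),M.round(3).tolist(),s["contact_force"],s["width"])
im,d=snapshot("wrist"); cv2.imwrite("pics/w1.png",im[...,::-1])
for l in ["pad_top","red_stop_top","blue_stop_top"]:
    for r in pinpoint("wrist",l)[:2]:
        x=w("wrist",r["xyz"]); print(l,round(r["conf"],2),x.round(4),"tool cm",(M.T@(x-p)*100).round(2))
E
python3 m.py
```

```text
0.7 [0.2012 0.6181 0.2268] [[-0.951, 0.31, -0.0], [0.31, 0.951, 0.0], [0.0, 0.0, -1.0]] [-1.26753756 -0.12061814 -0.22335617] 1.0024078599235995
```

View pics/w1.png

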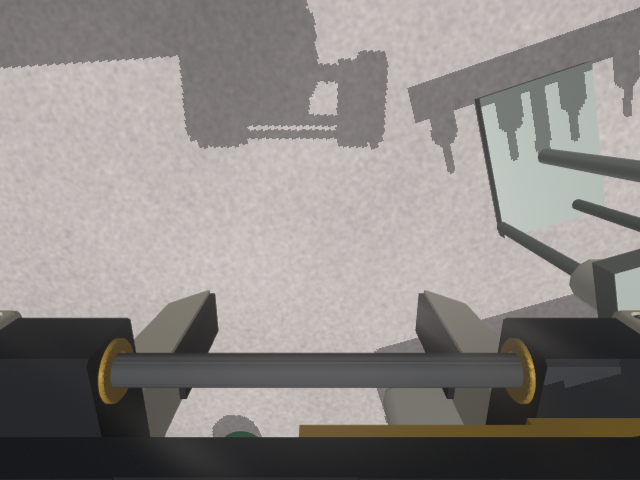

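Both moves were refused, so the arm hasn't moved: the wrist picture shows only the bench, the open fingers (about 200,340 and 430,340) and shadows. I'll try a single row with every field filled in.

drive_tool(series=[{"tx": 0.0, "ty": 0.0, "tz": 0.0, "ax": 0.0, "ay": 0.0, "az": -7.7, "claw": 1.0}], squeeze=10)

```text
time: 1.02
tcp_pos: [0.2011, 0.6181, 0.2268]
tool_rot: [0.0, 0.089, 0.996, 0.0]
contact_force: [0.6, -0.0, -1.8]
width: 0.935
finger_force: 0.0
```

Rows need every field.

drive_tool(series=[{"tx": -2.5, "ty": -3.1, "tz": 0, "ax": 0, "ay": 0, "az": 0, "claw": 1}, {"tx": -2.5, "ty": -3.1, "tz": 0, "ax": 0, "ay": 0, "az": 0, "claw": 1}, {"tx": -2.5, "ty": -3.1, "tz": 0, "ax": 0, "ay": 0, "az": 0, "claw": 1}, {"tx": -2.5, "ty": -3.1, "tz": 0, "ax": 0, "ay": 0, "az": 0, "claw": 1}, {"tx": -2.5, "ty": -3.1, "tz": 0, "ax": 0, "ay": 0, "az": 0, "claw": 1}, {"tx": -2.5, "ty": -3.1, "tz": 0, "ax": 0, "ay": 0, "az": 0, "claw": 1}, {"tx": -2.5, "ty": -3.1, "tz": 0, "ax": 0, "ay": 0, "az": 0, "claw": 1}, {"tx": -2.5, "ty": -3.1, "tz": 0, "ax": 0, "ay": 0, "az": 0, "claw": 1}, {"tx": -2.5, "ty": -3.1, "tz": 0, "ax": 0, "ay": 0, "az": 0, "claw": 1}, {"tx": -2.5, "ty": -3.1, "tz": 0, "ax": 0, "ay": 0, "az": 0, "claw": 1}, {"tx": -2.5, "ty": -3.1, "tz": 0, "ax": 0, "ay": 0, "az": 0, "claw": 1}, {"tx": -2.5, "ty": -3.1, "tz": 0, "ax": 0, "ay": 0, "az": 0, "claw": 1}])

```text
time: 2.52
tcp_pos: [0.4302, 0.1972, 0.227]
tool_rot: [0.0, 0.09, 0.996, 0.0]
contact_force: [0.3, -0.1, -0.5]
width: 0.002
finger_force: 0.0
```

drive_tool(series=[{"tx": -2.5, "ty": -3.1, "tz": 0, "ax": 0, "ay": 0, "az": 0, "claw": 1}, {"tx": -2.5, "ty": -3.1, "tz": 0, "ax": 0, "ay": 0, "az": 0, "claw": 1}, {"tx": -2.5, "ty": -3.1, "tz": 0, "ax": 0, "ay": 0, "az": 0, "claw": 1}, {"tx": -2.5, "ty": -3.1, "tz": 0, "ax": 0, "ay": 0, "az": 0, "claw": 1}, {"tx": 0, "ty": 0, "tz": 0, "ax": 0, "ay": 0, "az": 0, "claw": 1}, {"tx": 0, "ty": 0, "tz": 0, "ax": 0, "ay": 0, "az": 0, "claw": 1}])

```text
time: 3.28
tcp_pos: [0.5054, 0.059, 0.2267]
tool_rot: [-0.0, 0.09, 0.996, 0.0]
contact_force: [0.3, 0.7, 0.6]
width: 0.011
finger_force: 0.0
```

```bash
sed -i s/w1.png/w2.png/ m.py; python3 m.py
```

```text
3.275 [0.5054 0.059  0.2267] [[-0.984, 0.179, -0.0], [0.179, 0.984, 0.001], [0.0, 0.001, -1.0]] [0.28891229 0.71314629 0.55362527] 0.010792574272012459
pad_top 0.89 [0.5049 0.0531 0.0598] tool cm [-0.06 -0.6  16.68]
red_stop_top 0.74 [0.5264 0.2028 0.0563] tool cm [ 0.51 14.51 17.04]
blue_stop_top 0.76 [ 0.4737 -0.0912  0.0563] tool cm [  0.42 -15.35  17.03]
```

View pics/w2.png

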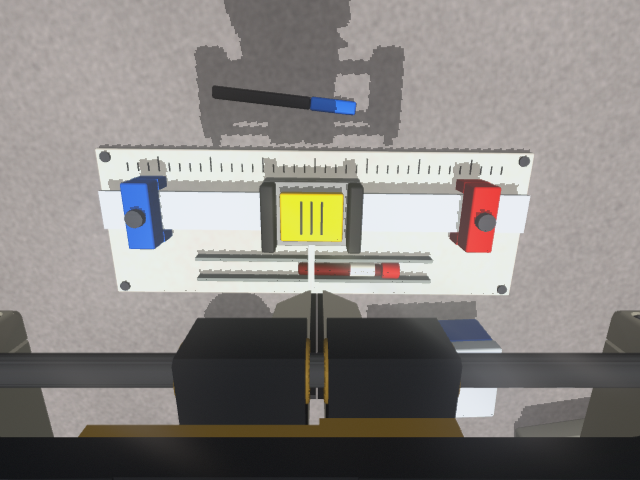

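The wrist view shows the pad at (312,217), the red stop at (478,217) on the tool's +y side, and the rail parallel to the tool's y. The heights check out (54 and 58 mm expected). Centring and descending.

drive_tool(series=[{"tx": 0.1, "ty": -0.6, "tz": 3, "ax": 0, "ay": 0, "az": 0, "claw": 1}, {"tx": 0, "ty": 0, "tz": 4, "ax": 0, "ay": 0, "az": 0, "claw": 1}, {"tx": 0, "ty": 0, "tz": 4, "ax": 0, "ay": 0, "az": 0, "claw": 1}, {"tx": 0, "ty": 0, "tz": 3, "ax": 0, "ay": 0, "az": 0, "claw": 1}, {"tx": 0, "ty": 0, "tz": 1.5, "ax": 0, "ay": 0, "az": 0, "claw": 1}, {"tx": 0, "ty": 0, "tz": 0.6, "ax": 0, "ay": 0, "az": 0, "claw": 1}, {"tx": 0, "ty": 0, "tz": 0, "ax": 0, "ay": 0, "az": 0, "claw": 1}, {"tx": 0, "ty": 0, "tz": 0, "ax": 0, "ay": 0, "az": 0, "claw": 1}])

```text
time: 4.47
tcp_pos: [0.5046, 0.0528, 0.0668]
tool_rot: [0.001, 0.09, 0.996, 0.0]
contact_force: [-0.5, -0.3, -0.2]
width: 0.0
finger_force: 0.0
```

drive_tool(series=[{"tx": 0, "ty": 0, "tz": 0.4, "ax": 0, "ay": 0, "az": 0, "claw": 1}, {"tx": 0, "ty": 0, "tz": 0.4, "ax": 0, "ay": 0, "az": 0, "claw": 1}, {"tx": 0, "ty": 0, "tz": 0.3, "ax": 0, "ay": 0, "az": 0, "claw": 1}, {"tx": 0, "ty": 0, "tz": 0.2, "ax": 0, "ay": 0, "az": 0, "claw": 1}, {"tx": 0, "ty": 0, "tz": 0, "ax": 0, "ay": 0, "az": 0, "claw": 1}, {"tx": 0, "ty": 0, "tz": 0, "ax": 0, "ay": 0, "az": 0, "claw": 1}])

```text
time: 5.22
tcp_pos: [0.5036, 0.0526, 0.0528]
tool_rot: [-0.0, 0.09, 0.996, -0.0]
contact_force: [-0.8, -0.1, 2.8]
width: 0.005
finger_force: 1.3
```

Contact at 2.8 N and z about 53 mm, as expected. Pressing on toward the end stop.

drive_tool(series=[{"tx": 0, "ty": 0, "tz": 0.3, "ax": 0, "ay": 0, "az": 0, "claw": 1}, {"tx": 0, "ty": 0, "tz": 0.2, "ax": 0, "ay": 0, "az": 0, "claw": 1}, {"tx": 0, "ty": 0, "tz": 0, "ax": 0, "ay": 0, "az": 0, "claw": 1}, {"tx": 0, "ty": 0, "tz": 0, "ax": 0, "ay": 0, "az": 0, "claw": 1}])

```text
time: 5.72
tcp_pos: [0.5037, 0.0526, 0.0477]
tool_rot: [-0.0, 0.09, 0.996, 0.0]
contact_force: [-1.3, -0.4, 4.4]
width: 0.005
finger_force: 2.3
```

The pad is down about 6 mm with the force on its plateau. Now sliding toward the red stop.

drive_tool(series=[{"tx": 0, "ty": 0.3, "tz": 0, "ax": 0, "ay": 0, "az": 0, "claw": 1}, {"tx": 0, "ty": 0.6, "tz": 0, "ax": 0, "ay": 0, "az": 0, "claw": 1}, {"tx": 0, "ty": 0.8, "tz": 0, "ax": 0, "ay": 0, "az": 0, "claw": 1}, {"tx": 0, "ty": 0.8, "tz": 0, "ax": 0, "ay": 0, "az": 0, "claw": 1}, {"tx": 0, "ty": 0.8, "tz": 0, "ax": 0, "ay": 0, "az": 0, "claw": 1}, {"tx": 0, "ty": 0.8, "tz": 0, "ax": 0, "ay": 0, "az": 0, "claw": 1}, {"tx": 0, "ty": 0.8, "tz": 0, "ax": 0, "ay": 0, "az": 0, "claw": 1}, {"tx": 0, "ty": 0.8, "tz": 0, "ax": 0, "ay": 0, "az": 0, "claw": 1}, {"tx": 0, "ty": 0.8, "tz": 0, "ax": 0, "ay": 0, "az": 0, "claw": 1}, {"tx": 0, "ty": 0.8, "tz": 0, "ax": 0, "ay": 0, "az": 0, "claw": 1}, {"tx": 0, "ty": 0.6, "tz": 0, "ax": 0, "ay": 0, "az": 0, "claw": 1}, {"tx": 0, "ty": 0, "tz": 0, "ax": 0, "ay": 0, "az": 0, "claw": 1}])

```text
time: 7.22
tcp_pos: [0.5187, 0.1318, 0.048]
tool_rot: [0.001, 0.09, 0.996, 0.001]
contact_force: [3.0, 0.8, 4.3]
width: 0.008
finger_force: 2.3
```

```bash
sed -i s/w2.png/w3.png/ m.py; python3 m.py
```

```text
7.225 [0.5187 0.1318 0.048 ] [[-0.984, 0.178, 0.002], [0.178, 0.984, 0.001], [-0.001, 0.002, -1.0]] [3.02906466 0.80757542 4.27295074] 0.008049043794019627
pad_top 0.65 [0.5212 0.1323 0.0483] tool cm [-0.23  0.09 -0.02]
red_stop_top 0.6 [0.5277 0.1975 0.0597] tool cm [ 0.29  6.62 -1.16]
```

View pics/w3.png

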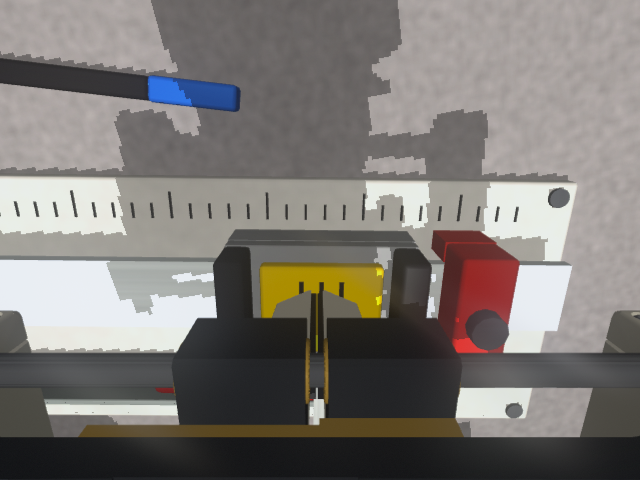

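The cursor moved with the fingers, which are still centred on the pad (320,290). Its right wall (430) is about 1 cm short of the red stop (445). I'll go on and watch the force.

drive_tool(series=[{"tx": 0, "ty": 0.4, "tz": 0, "ax": 0, "ay": 0, "az": 0, "claw": 1}, {"tx": 0, "ty": 0.4, "tz": 0, "ax": 0, "ay": 0, "az": 0, "claw": 1}, {"tx": 0, "ty": 0.4, "tz": 0, "ax": 0, "ay": 0, "az": 0, "claw": 1}, {"tx": 0, "ty": 0.4, "tz": 0, "ax": 0, "ay": 0, "az": 0, "claw": 1}, {"tx": 0, "ty": 0, "tz": 0, "ax": 0, "ay": 0, "az": 0, "claw": 1}])

```text
time: 8.05
tcp_pos: [0.5205, 0.1468, 0.0476]
tool_rot: [-0.0, 0.09, 0.996, 0.0]
contact_force: [2.2, -0.8, 4.4]
width: 0.008
finger_force: 2.3
```

drive_tool(series=[{"tx": 0, "ty": 0.4, "tz": 0, "ax": 0, "ay": 0, "az": 0, "claw": 1}, {"tx": 0, "ty": 0.3, "tz": 0, "ax": 0, "ay": 0, "az": 0, "claw": 1}, {"tx": 0, "ty": 0, "tz": 0, "ax": 0, "ay": 0, "az": 0, "claw": 1}])

```text
time: 8.43
tcp_pos: [0.521, 0.1533, 0.0474]
tool_rot: [-0.001, 0.09, 0.996, -0.0]
contact_force: [-1.9, -1.5, 4.9]
width: 0.007
finger_force: 2.3
```

drive_tool(series=[{"tx": 0, "ty": 0.3, "tz": 0, "ax": 0, "ay": 0, "az": 0, "claw": 1}, {"tx": 0, "ty": 0.3, "tz": 0, "ax": 0, "ay": 0, "az": 0, "claw": 1}, {"tx": 0, "ty": 0, "tz": 0, "ax": 0, "ay": 0, "az": 0, "claw": 1}])

```text
time: 8.8
tcp_pos: [0.523, 0.1593, 0.0477]
tool_rot: [-0.0, 0.09, 0.996, 0.0]
contact_force: [-1.1, -2.3, 5.0]
width: 0.007
finger_force: 2.3
```

```bash
sed -i s/w3.png/w4.png/ m.py; python3 m.py
```

```text
8.8 [0.523  0.1593 0.0477] [[-0.984, 0.179, -0.0], [0.179, 0.984, 0.0], [0.0, 0.0, -1.0]] [-1.09641596 -2.25993519  5.01153067] 0.006906057744779325
red_stop_top 0.68 [0.5287 0.2005 0.055 ] tool cm [ 0.18  4.15 -0.73]
```

View pics/w4.png

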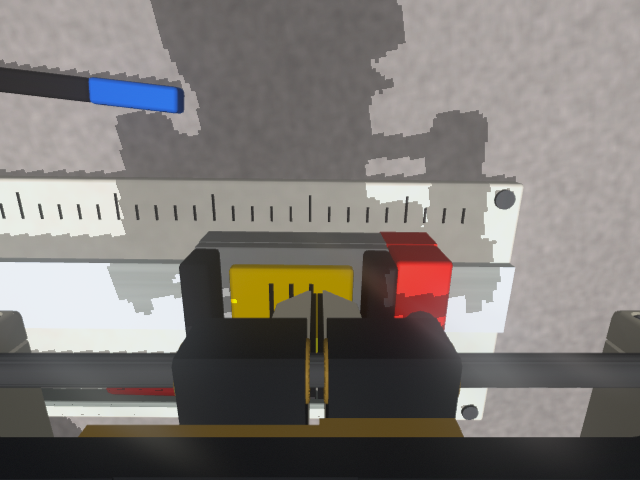

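The cursor's right wall (395) now meets the red stop, and the fingers have begun to slide on the pad, about 1 cm ahead of its centre. One small extra push will confirm it.

drive_tool(series=[{"tx": 0, "ty": 0.2, "tz": 0, "ax": 0, "ay": 0, "az": 0, "claw": 1}, {"tx": 0, "ty": 0.2, "tz": 0, "ax": 0, "ay": 0, "az": 0, "claw": 1}, {"tx": 0, "ty": 0.1, "tz": 0, "ax": 0, "ay": 0, "az": 0, "claw": 1}, {"tx": 0, "ty": 0, "tz": 0, "ax": 0, "ay": 0, "az": 0, "claw": 1}])

```text
time: 9.5
tcp_pos: [0.5239, 0.1626, 0.0476]
tool_rot: [-0.0, 0.09, 0.996, -0.001]
contact_force: [-1.1, -5.4, 6.0]
width: 0.002
finger_force: 4.1
```

Sideways force is up to 5.4 N and the TCP lags its command, so the finger is on the wall and the cursor on the stop. Lifting straight up.

drive_tool(series=[{"tx": 0, "ty": 0, "tz": -0.3, "ax": 0, "ay": 0, "az": 0, "claw": 1}, {"tx": 0, "ty": 0, "tz": -0.4, "ax": 0, "ay": 0, "az": 0, "claw": 1}, {"tx": 0, "ty": -0.4, "tz": -0.5, "ax": 0, "ay": 0, "az": 0, "claw": 1}, {"tx": 0, "ty": 0, "tz": -2, "ax": 0, "ay": 0, "az": 0, "claw": 1}, {"tx": 0, "ty": 0, "tz": -4, "ax": 0, "ay": 0, "az": 0, "claw": 1}, {"tx": 0, "ty": 0, "tz": -4, "ax": 0, "ay": 0, "az": 0, "claw": 1}, {"tx": 0, "ty": 0, "tz": -3, "ax": 0, "ay": 0, "az": 0, "claw": 1}, {"tx": 0, "ty": 0, "tz": 0, "ax": 0, "ay": 0, "az": 0, "claw": 1}, {"tx": 0, "ty": 0, "tz": 0, "ax": 0, "ay": 0, "az": 0, "claw": 1}])

```text
time: 10.62
tcp_pos: [0.5227, 0.1602, 0.1892]
tool_rot: [-0.0, 0.09, 0.996, 0.0]
contact_force: [0.5, 0.1, -0.1]
width: 0.007
finger_force: 0.0
```

```bash
sed -i s/w4.png/w5.png/ m.py; python3 m.py
```

```text
10.625 [0.5227 0.1602 0.1892] [[-0.984, 0.179, -0.001], [0.179, 0.984, 0.0], [0.001, 0.0, -1.0]] [ 0.49148387  0.1452906  -0.05909766] 0.007318736959379096
pad_top 0.97 [0.5232 0.149  0.0571] tool cm [-0.26 -1.09 13.22]
pad_top 0.51 [0.502  0.057  0.0027] tool cm [  0.17 -10.52  18.65]
red_stop_top 0.58 [0.527  0.2014 0.0586] tool cm [ 0.3   4.13 13.07]
```

View pics/w5.png

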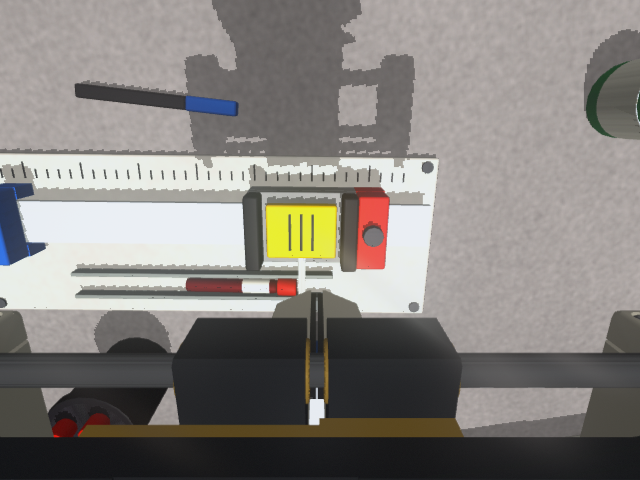

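The wrist view shows the cursor flush with the red stop (contact at about 357,230), the pad up at (302,230), the tube and pen undisturbed and the arm clear. Handing in.

```bash
python3 -c "
from plant import hand_in; print(hand_in())"
```

```text
the job is handed in; nothing more can be done
None
```

I handed the job in with the cursor flush against the red stop and the pad sprung up; the tube, pen and everything else in the last view looked undisturbed, and no verdict came back.

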